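Clamp a leaded panel in the assembly jig with the cam clamp

TASK

Clamp the leaded glass panel in the sloping assembly jig: turn the round black knob of the cam clamp until the high point of the cam bears on the sprung follower, so that the rubber pad holds the panel with the clamp's full pressure against the side fence. Then let go, leaving the panel lying flat in its corner and the spool, bottle, tape and hammer around the jig undisturbed.

Things in the scene. Friction and masses are not known exactly. Their poses are not given: they have to be found in the camera images.
- jig: Sloping assembly jig, fixed: plywood board 390 mm wide, 250 mm up the slope, rising at 30 deg. Origin on the table under its middle; x level, to the high edge; y along the width to the side fence; z up. Board face 52 mm up at the bottom ledge (x = -100 mm), 169 mm at the high edge. Aluminium ledge and fence, 16 mm high, take the panel; the cam clamp is screwed on 130 mm to -y of the middle.
- knob_grip (a point): Point to grip on the axis of the clamp's round black fluted knob, fixed to the board. z: the knob's axis, square to and out of the board, 30 deg from vertical; y: in the board's plane, the way follower and pad push, to the fence; x: up the slope. Knob 56 mm diameter, from 23 mm below to 19 mm above this point along z; board 56 mm below it. Turns either way, no end stops.
- cam_axis (a point): Point on the knob's axis at mid-height of the steel cam disc, 40 mm under knob_grip, same axes. Disc 60 mm diameter, 16 mm thick, centre 10 mm off the axis, turning with the knob (the knob's looks do not show its angle). The follower's roller runs on its rim at +y; lift 20 mm, about a cosine. At the start the low side faces the follower within 30 deg: the high point is about half a turn away.
- guide_block (a point): Top centre of the green guide block (50 x 18 x 26 mm) of the follower, fixed, axes as knob_grip. Feel: knob friction about 0.15 N m holds the cam wherever it is left. The follower's springs add up to about 0.15 N m, which opposes turning before the high point, vanishes at it and helps beyond it; so at the high point turning feels the same both ways. 0.3 N m turns it anywhere.
- pad: Pressure pad, rubber face 50 x 18 mm. Origin at the foot of its face, on the board; y the way it pushes. Starts about 2 to 5 mm clear of the panel, pushes it home to the fence, then stands still while its spring (0.6 N/mm) is squeezed further: its place does not show the high point. Presses with about 9.9 N at the high point, 9.5 N 20 deg to either side, 8.5 N at 40 deg.
- panel: Loose leaded panel of coloured glass, zinc frame, 132 mm wide (its y), 112 mm up the slope (its x), 10 mm thick, 0.25 to 0.5 kg, lower edge on the bottom ledge. Origin: centre of its underside; z square to the board. Home against the fence its origin is 194 mm along y from knob_grip; it starts 1.5 to 3.5 mm short of that.
- solder_spool: Bystander: upright spool of solder with orange flanges, 68 mm diameter, 57 mm high; origin at the centre of its underside.
- flux_bottle: Bystander: amber bottle with a red cap, 52 mm diameter, 125 mm high; origin at the centre of its underside.
- tape_roll: Bystander: blue roll of tape lying flat, 96 mm diameter, 24 mm high; origin at the centre of its underside.
- hammer: Bystander: hammer with a wooden handle lying on the table; origin under its middle, x along the handle.
There are look-alikes about, which are no part of the job. What is meant by the panel is not orange, and is the smaller of those in its own colour.

How it is judged:
By the outcome, as a careful person would: the job done as asked, in the order asked, and still so for the second after the job is handed in, with the robot touching nothing.
It also fails if it takes over 64 s, if anything falls off the work surface, if the arm or the gripper's body presses on something with over 40 N, if the wrist force passes 120 N, or if a joint passes its speed limit or range.

ROBOT

A 7-joint arm with a two-finger parallel gripper is mounted at the origin on the work surface. World frame = base frame: x ahead of the robot, y to its left, z up, the work surface at z = 0. Lengths are in m, angles in rad, forces in N, time in s.
With the tool pointing down it reaches from about 0.4 to 0.85 m from the base axis. Payload 10.4 kg.
Tool frame: the origin (TCP) lies between the finger pads; the fingertips stand 8 mm ahead of it and the grasp point (between the pads) lies 11 mm behind it; z points along the fingers, x is the direction in which the jaws open and shut, and the axes are right-handed (so a half turn about z gives the same grasp; the last joint's range is limited). The gripper opens to 87 mm and grips with 3 to 60 N. Pads are 19 mm wide; open, the fingers measure 117 mm over their backs; the gripper's body (75 mm by 190 mm) begins 51 mm behind the grasp point.
Start: joints at [1.226, 0.332, -0.065, 1.46, 0.022, 1.35, -0.088], TCP at [0.198, -0.593, 0.21] pointing down, gripper open.
Joint ranges: [-2.6, 2.6], [-0.5, 2.12], [-1.47, 1.34], [0.16, 2.42], [-1.27, 4.41], [0.06, 2.06], [-2.6, 2.6]. Speed limits (rad/s): [2.22, 2.22, 2.79, 2.79, 3.14, 3.14, 3.14].

INTERFACE

Orientations are given as a unit quaternion [x, y, z, w].
In Python, from bench import r, viewer gives the robot as it stands.
- The arm moves only by the tool apply_moves, never from a script. Its argument "increments" is a list of rows, each an object with "grip": the closure in counts, from 0 (fully open) to 255 (shut); "xyz": the shift along the tool's x, y, z in mm, a list of three; "rotation": the turn, a rotation vector about the tool's x, y, z in degrees, a list of three. A call has 1 to 5 rows; each row is the pose to reach, as a shift and turn from the pose measured when the call began, along the tool's axes at that moment; what a row does not reach only later rows make up. A row lasts 1/8 s, in which the tool goes at most 62.5 mm and 10.7 degrees, less where a joint would pass 70% of its speed; a pose out of reach is approached as far as the arm can. A call with a gripper value outside its range is refused whole. The fingers move at their own pace and stop on an object; "squeeze" is the grip in N (left out, the last holds). Time passes only in rows, so rows that repeat a pose let the fingers close. It gives the time, the measured TCP pose, the force and the opening at its end, in the units of the state.
- r.read_state(): the state, without advancing time (a new reading comes with each control period).
- viewer.camera(name): name is "scene" or "top" or "wrist"; returns a dict with "img" (400x640x3 uint8, blue, green, red), "range_z" (400x640 float32, m along the optical axis (not along the pixel's ray), 0 where there is no reading), "vertical_fov" (degrees; the focal length in pixels is half the picture's height over the tangent of half this angle, whatever the lens; pixels are square), "cx", "cy" (the principal point, pixels), "rvec" (rotation vector, rad) and "tvec" (3), from world to camera coordinates, as OpenCV has them. Camera axes: x right, y down, z forward; pixel columns grow to the right and rows downward; lengths in m; the calibration is good to about 2 mm. A picture is of the moment at which its call begins.
- r.close_job(): hands the job in, once; it reports no verdict.
The state is a dict: "time": time; "joint_positions": joint angles; "joint_vel": joint speeds; "joint_torque": joint torques, N m; "ee_pos": TCP position; "eef_rot": TCP orientation; "ft_force": force on the tool from outside, world axes, zero at the start; "torque": the same for the moment, N m; "width": finger opening in m.
Only numpy, scipy, OpenCV 4.12 (cv2) and the standard library are available. Lean on these libraries where they do the work, as an engineer would, in place of code of your own. Each camera call takes 0.05 s, during which the arm holds its last target.

## Working session

There is one attempt and no reset: what is moved stays moved. The work goes in short steps, Python scripts to look and compute and a tool call to move; the robot and the scene stay as the last step left them, time stands still between calls to the robot, and variables do not carry over. Pictures are saved under pics/ and viewed, and the job is handed in when it is done.

Besides the shell and the picture viewer there is one more tool, called after "Call:" as name([rows], argument=value, ...), one row to a line, values as JSON. apply_moves: Moves the arm, as the interface text tells. Its arguments: {"type":"object","properties":{"increments":{"type":"array","items":{"type":"object","properties":{"grip":{"type":"number"},"xyz":{"type":"array","items":{"type":"number"}},"rotation":{"type":"array","items":{"type":"number"}}}}},"squeeze":{"type":"number"}},"required":["increments"]}

```bash
ls; mkdir -p pics; python3 - <<'E'
from bench import r, viewer
import cv2,numpy as np
s=r.read_state()
print(s)
for n in ["scene","top","wrist"]:
    c=viewer.camera(n); cv2.imwrite(f"pics/{n}0.png",c["img"]); np.savez(f"{n}0.npz",**c)
    print(n,c["vertical_fov"],c["cx"],c["cy"],c["rvec"],c["tvec"])
E
```

```text
pics
{'time': 0.0, 'joint_positions': array([ 1.22641317,  0.33285268, -0.06470318,  1.46093018,  0.02161594,
        1.34990128, -0.0885447 ]), 'joint_vel': array([ 0.00086093,  0.00057622,  0.00018796,  0.00051768, -0.00074524,
       -0.0001681 ,  0.00079069]), 'joint_torque': array([-2.89592197e-05, -6.23254609e+01,  2.50173389e-02, -3.89903176e+01,
       -6.12600334e-02,  3.98923340e-02,  1.90589103e-04]), 'ee_pos': array([ 0.19752532, -0.5925442 ,  0.20917127]), 'eef_rot': array([ 8.11246419e-01, -5.84703994e-01, -5.88334481e-04, -3.75021461e-04]), 'ft_force': array([-0.61043275, -0.46295611, -0.07663132]), 'torque': array([0.01604267, 0.00093165, 0.01666024]), 'width': 0.0869727856006528}
scene 44.42918163785775 322.80007635182193 203.10849646421448 [ 2.02361397  1.49339583 -0.52996207] [-0.25163728 -0.32570722  2.06277371]
top 42.89158783204346 311.29957616185806 194.7905815074043 [ 2.16280761 -2.15207441  0.14536166] [0.06347416 0.60636001 1.55489116]
wrist 58.969532615313575 322.93425144251967 196.05731118343093 [-2.37734417  1.71259603  0.21858809] [-0.62372692 -0.03027215  0.38983712]
```

View pics/scene0.png

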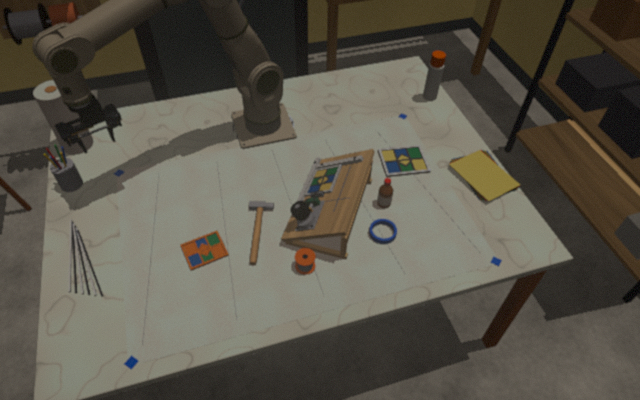

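View pics/top0.png

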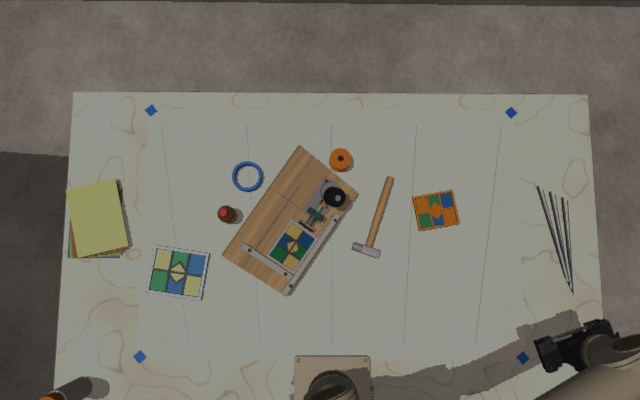

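View pics/wrist0.png

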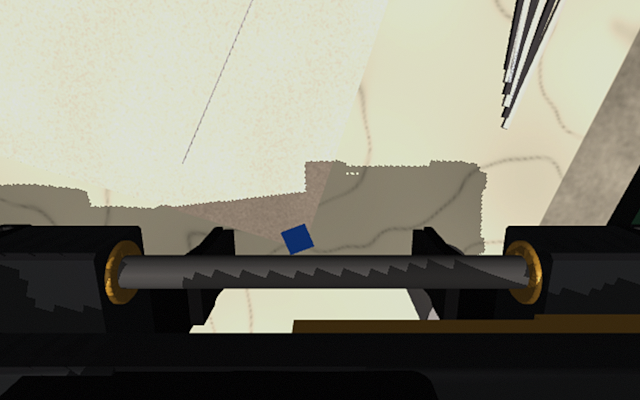

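Candidates for the panel: the one in the jig at top (293,246), a larger one in the same colours on the table at (178,273), and an orange one at (436,210). I choose the jig panel because it's the smaller of its colour and sits in the jig. The knob candidate is the black disc at (334,197). I'll check with a close crop.

```bash
cat > h.py <<'E'
import numpy as np,cv2
from bench import r,viewer
from scipy.spatial.transform import Rotation as R
def pts(c):
    h=c["img"].shape[0]; f=h/2/np.tan(np.radians(float(c["vertical_fov"]))/2)
    z=c["range_z"]; v,u=np.mgrid[0:z.shape[0],0:z.shape[1]]
    P=np.stack([(u-c["cx"])/f*z,(v-c["cy"])/f*z,z],-1)
    M=R.from_rotvec(np.ravel(c["rvec"])).as_matrix()
    return (P-np.ravel(c["tvec"]))@M   # M^T (P-t)
def proj(c,X):
    h=c["img"].shape[0]; f=h/2/np.tan(np.radians(float(c["vertical_fov"]))/2)
    M=R.from_rotvec(np.ravel(c["rvec"])).as_matrix()
    P=np.atleast_2d(X)@M.T+np.ravel(c["tvec"])
    return np.c_[P[:,0]/P[:,2]*f+c["cx"],P[:,1]/P[:,2]*f+c["cy"]]
E
python3 - <<'E'
from h import *
c=dict(np.load("top0.npz")); W=pts(c)
im=c["img"][140:305,210:400]; cv2.imwrite("pics/tc.png",cv2.resize(im,None,fx=4,fy=3.6,interpolation=cv2.INTER_CUBIC)[:600,:800])
c2=dict(np.load("scene0.npz")); im=c2["img"][140:270,270:410]; cv2.imwrite("pics/sc.png",cv2.resize(im,None,fx=4.5,fy=4.5,interpolation=cv2.INTER_CUBIC)[:600,:800])
# board plane: board wood left of clamp
for p in [(270,200),(300,165),(245,250),(285,195),(334,197),(335,193),(293,246),(340,155),(310,345)]: print(p,W[p[1],p[0]].round(4))
E
```

```text
(270, 200) [0.5752 0.1867 0.1542]
(300, 165) [0.6817 0.1008 0.1384]
(245, 250) [0.4308 0.2557 0.1567]
(285, 195) [0.5917 0.144  0.1416]
(334, 197) [0.5844 0.0015 0.159 ]
(335, 193) [ 0.5957 -0.0013  0.1615]
(293, 246) [0.4451 0.1211 0.0793]
(340, 155) [ 0.7294 -0.0225  0.0584]
(310, 345) [ 0.1427  0.0681 -0.0024]
```

View pics/tc.png

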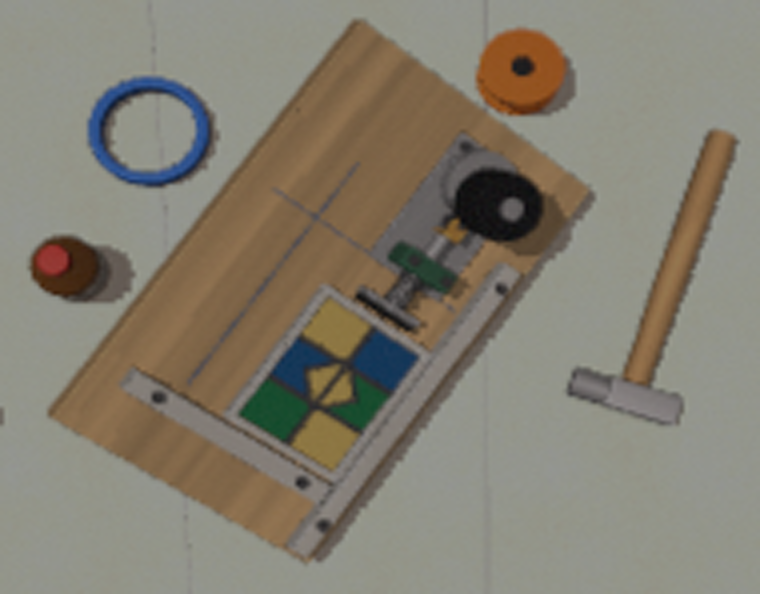

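View pics/sc.png

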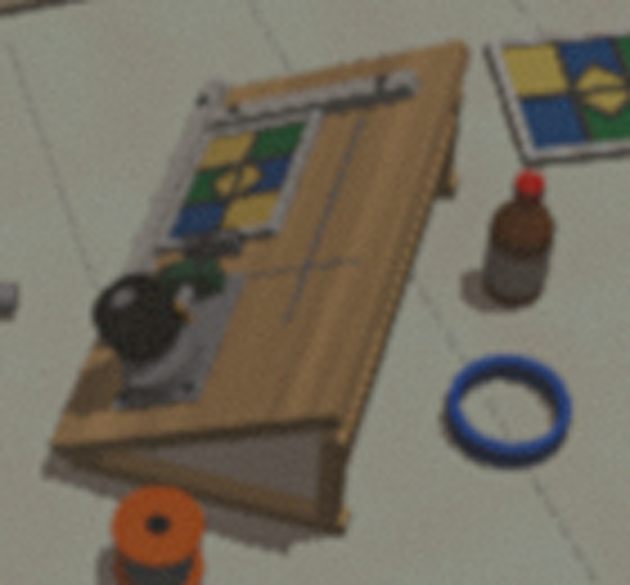

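```bash
cat > fit.py <<'E'
from h import *
out={}
for n,poly in (("top",[(300,150),(318,165),(240,255),(226,245)]),):
    c=dict(np.load(n+"0.npz")); W=pts(c)
    m=np.zeros((400,640),np.uint8); cv2.fillPoly(m,[np.array(poly)],1)
    P=W[(m>0)&(c["range_z"]>0)]
    for _ in range(4):
        ctr=P.mean(0); n_=np.linalg.svd(P-ctr,full_matrices=False)[2][2]; n_*=np.sign(n_[2])
        d=(P-ctr)@n_; P=P[abs(d)<max(2.5*d.std(),1e-3)]
    print("plane n",n_,"tilt",np.degrees(np.arccos(n_[2])),len(P),d.std())
    x=np.array([-n_[0],-n_[1],0]); print("yaw x(up)",np.degrees(np.arctan2(x[1],x[0])))
    # high edge direction via corner pixels
    yaw=np.arctan2(x[1],x[0])
    B=R.from_euler('ZY',[yaw,-np.pi/6]).as_matrix()  # cols: x up slope, y, z normal
    Q=W.reshape(-1,3)-ctr; L=(Q@B).reshape(400,640,3)
    hgt=L[...,2]
    print(B)
    for lo,hi in ((.065,.085),):
        k=(hgt>lo)&(hgt<hi); k[:, :300]=0;k[:,370:]=0;k[:160]=0;k[240:]=0
        S=L[k]; print("knob top",k.sum(),S.min(0),S.max(0),np.median(S,0))
        v,u=np.nonzero(k); print(u.min(),u.max(),v.min(),v.max())
    np.savez("fit.npz",B=B,ctr=ctr)
    # board extent
    k=(abs(hgt)<.004); k[:, :210]=0;k[:,370:]=0;k[:140]=0;k[310:]=0
    S=L[k]; print("board",np.percentile(S,[.3,99.7],axis=0))
E
python3 fit.py
```

```text
plane n [-0.28161543 -0.41652416  0.86440753] tilt 30.184878759308756 2385 0.0029907886634577985
yaw x(up) 55.937048842570924
[[ 0.4850638  -0.82842268 -0.28005172]
 [ 0.71743509  0.56010343 -0.41421134]
 [ 0.5         0.          0.8660254 ]]
knob top 274 [-0.15517303 -0.13715939  0.06532796] [-0.09719214 -0.08080051  0.08259205] [-0.12299426 -0.10714846  0.0745177 ]
327 345 188 206
board [[-0.30428202 -0.17235026 -0.00396347]
 [ 0.03439346  0.2163516   0.00394224]]
```

```bash
cat >> fit.py <<'E'
S=L[(abs(hgt)<.006)&k]; S=S[(S[:,0]>-.24)]
ys=np.arange(-.16,.2,.01)
e=np.array([[y,S[(abs(S[:,1]-y)<.005)&(S[:,0]<.06)][:,0].max()] for y in ys])
p=np.polyfit(e[:,0],e[:,1],1); print("high edge slope deg",np.degrees(np.arctan(p[0])),p, np.std(e[:,1]-np.polyval(p,e[:,0])))
for sgn in (-1,1):
    xs=np.arange(-.19,.0,.01); q=[]
    for x_ in xs:
        T=S[abs(S[:,0]-x_)<.005][:,1]; T=T[(T>-.2)&(T<.24)]
        q.append(T.max() if sgn>0 else T.min())
    p=np.polyfit(xs,q,1); print("side",sgn,np.degrees(np.arctan(p[0])),p,np.std(q-np.polyval(p,xs)))
K=L[(hgt>.066)&(hgt<.083)&(np.arange(640)[None]>320)&(np.arange(640)[None]<352)&(np.arange(400)[:,None]>182)&(np.arange(400)[:,None]<212)]
(cx,cy),rad=cv2.minEnclosingCircle(K[:,:2].astype(np.float32)*1000); print(cx,cy,rad,K.mean(0))
E
python3 fit.py
```

```text
plane n [-0.28161543 -0.41652416  0.86440753] tilt 30.184878759308756 2385 0.0029907886634577985
yaw x(up) 55.937048842570924
[[ 0.4850638  -0.82842268 -0.28005172]
 [ 0.71743509  0.56010343 -0.41421134]
 [ 0.5         0.          0.8660254 ]]
knob top 274 [-0.15517303 -0.13715939  0.06532796] [-0.09719214 -0.08080051  0.08259205] [-0.12299426 -0.10714846  0.0745177 ]
327 345 188 206
board [[-0.30428202 -0.17235026 -0.00396347]
 [ 0.03439346  0.2163516   0.00394224]]
high edge slope deg 0.08950839270373519 [0.00156222 0.03390843] 0.0011031194585132949
side -1 -0.44482688018230376 [-0.00776385 -0.1727141 ] 0.001217137913900605
side 1 -0.1714708985476384 [-0.00299274  0.21527403] 0.0006477518053618504
-125.5475082397461 -107.81925964355469 30.13936424255371 [-0.12378039 -0.10743444  0.07461642]
```

```bash
cat >> h.py <<'E'
f_=np.load("fit.npz") ; B=f_["B"]; ctr=f_["ctr"]
def board(x,y,z): return ctr+B@np.array([x,y,z])
KG=board(-.125,-.1083,.056)
def toolrot(phi): # tool z=-n, tool x at angle phi (deg) from board x towards board y
    a=np.radians(phi); x=B@np.array([np.cos(a),np.sin(a),0]); z=-B[:,2]; return np.stack([x,np.cross(z,x),z],1)
def rel(p,M):
    s=r.read_state(); T=R.from_quat(s["eef_rot"]).as_matrix()
    return (T.T@(p-s["ee_pos"])*1000).round(1), np.degrees(R.from_matrix(T.T@M).as_rotvec()).round(2)
E
python3 - <<'E'
from h import *
print("KG",KG,"high edge z",board(.034,0,0)[2])
for phi in (-56,-26,-86): print(phi,rel(KG+.13*B[:,2],toolrot(phi)))
c=dict(np.load("top0.npz")); print(proj(c,[KG,KG+.019*B[:,2],KG-.056*B[:,2]]))
im=c["img"][170:240,295:375]; cv2.imwrite("pics/k.png",cv2.resize(im,None,fx=8,fy=8,interpolation=cv2.INTER_CUBIC))
c=dict(np.load("scene0.npz")); print(proj(c,[KG,KG+.019*B[:,2],KG-.056*B[:,2]]))
E
```

```text
KG [5.91344570e-01 1.30983321e-04 1.31320206e-01] high edge z 0.16232278342977052
-56 (array([-398.2, -509.5,  -34.2]), array([ 31.95,  -0.92, -69.79]))
-26 (array([-398.2, -509.5,  -34.2]), array([ 33.26,   7.89, -98.92]))
-86 (array([-398.2, -509.5,  -34.2]), array([ 29.33,  -8.78, -40.54]))
[[333.97895114 195.82609074]
 [336.96436648 196.93760709]
 [325.55970953 192.69147674]]
[[300.75874004 209.69485859]
 [297.87979441 205.79686542]
 [309.02026141 220.88067378]]
```

View pics/k.png

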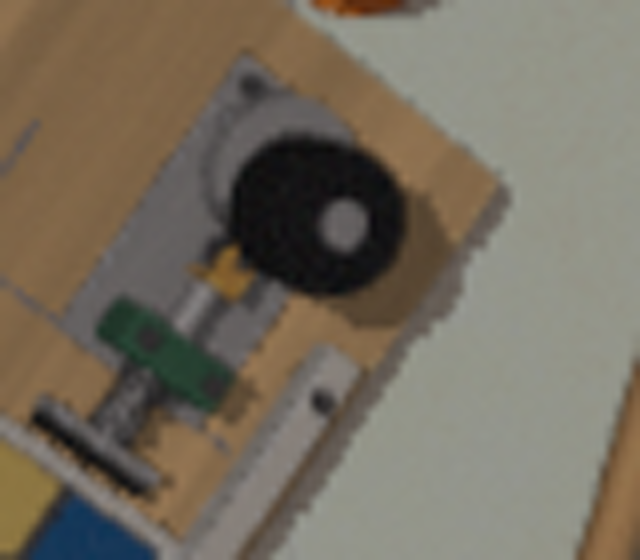

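Call:
apply_moves([
  {"grip":0,"xyz":[0,0,-60],"rotation":[0,0,0]},
  {"grip":0,"xyz":[-30,-40,-100],"rotation":[4,0,-10]},
  {"grip":0,"xyz":[-65,-85,-100],"rotation":[8,0,-20]},
  {"grip":0,"xyz":[-100,-130,-100],"rotation":[12,0,-30]},
  {"grip":0,"xyz":[-140,-180,-100],"rotation":[16,-0.4,-38]},
])

```text
time: 0.78
ee_pos: [0.3238, -0.4028, 0.3095]
eef_rot: [0.949, -0.282, 0.077, -0.114]
ft_force: [0.7, -1.1, 0.7]
width: 0.0869
```

```bash
python3 - <<'E'
from h import *
s=r.read_state(); print(s["time"],s["joint_positions"].round(3)); print(rel(KG+.15*B[:,2],toolrot(-56)))
E
```

```text
0.775 [ 1.215  0.095 -0.235  1.569 -0.254  1.51   0.423]
(array([  -5.5, -382. ,  153. ]), array([ 15.65,   0.27, -31.64]))
```

Call:
apply_moves([
  {"grip":0,"xyz":[-1,-60,20],"rotation":[3,0,-6]},
  {"grip":0,"xyz":[-2,-120,40],"rotation":[6,0,-12]},
  {"grip":0,"xyz":[-3,-180,60],"rotation":[9,0,-18]},
  {"grip":0,"xyz":[-4,-240,90],"rotation":[12,0,-24]},
  {"grip":0,"xyz":[-5,-300,120],"rotation":[15,0,-30]},
])

```text
time: 1.4
ee_pos: [0.494, -0.1437, 0.274]
eef_rot: [0.967, -0.013, 0.14, -0.212]
ft_force: [1.0, -0.7, 0.4]
width: 0.0876
```

```bash
python3 - <<'E'
from h import *
s=r.read_state(); print(s["time"],s["joint_positions"].round(3)); print(rel(KG+.15*B[:,2],toolrot(-56)))
E
```

```text
1.4 [ 1.006  0.05  -0.472  1.761 -0.506  1.332  0.628]
(array([ 42.8, -67.2,  59.6]), array([ 0.53,  0.19, -1.49]))
```

Call:
apply_moves([
  {"grip":0,"xyz":[22,-35,30],"rotation":[0.5,0,-1]},
  {"grip":0,"xyz":[43,-67,60],"rotation":[0.5,0.2,-1.5]},
  {"grip":0,"xyz":[43,-67,60],"rotation":[0.5,0.2,-1.5]},
])

```text
time: 1.78
ee_pos: [0.5501, -0.0576, 0.2604]
eef_rot: [0.966, 0.003, 0.144, -0.215]
ft_force: [0.1, -0.8, 0.4]
width: 0.087
```

```bash
python3 - <<'E'
from h import *
s=r.read_state(); print(s["time"],s["joint_positions"].round(3)); print(rel(KG+.15*B[:,2],toolrot(-56)))
c=viewer.camera("wrist"); np.savez("w1.npz",**c); 
im=c["img"].copy()
for p,col in zip(proj(c,[KG+.019*B[:,2],KG-.04*B[:,2]]),[(0,0,255),(255,0,255)]): print(p); cv2.drawMarker(im,tuple(int(a) for a in p),col,0,15)
cv2.imwrite("pics/w1.png",im)
c=viewer.camera("scene"); cv2.imwrite("pics/s1.png",c["img"])
E
```

```text
1.775 [ 0.891  0.083 -0.57   1.766 -0.496  1.204  0.487]
(array([-0.3,  3.6, -2.7]), array([-0.14,  0.17,  0.3 ]))
[322.97222272 190.04301463]
[323.07753198 176.96849915]
```

View pics/w1.png

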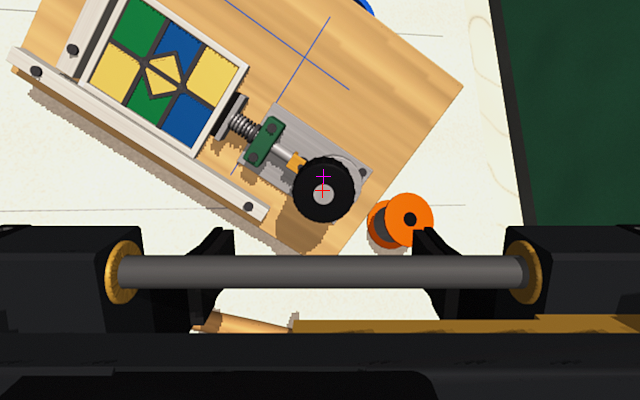

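View pics/s1.png

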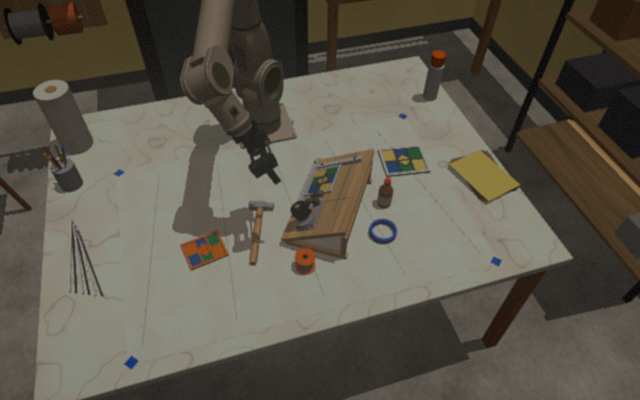

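```bash
python3 - <<'E'
from h import *
c=dict(np.load("w1.npz")); W=pts(c)
L=((W-KG)@B)*1000
m=np.zeros((400,640),np.uint8); cv2.fillPoly(m,[np.array([(300,15),(350,20),(440,85),(400,130),(330,90)])],1)
S=L[(m>0)]; 
A=np.c_[S[:,:2],np.ones(len(S))]; q=np.linalg.lstsq(A,S[:,2],rcond=None)[0]; print("board z in KG frame: slope deg",np.degrees(q[:2]),"at knob",q[2],"resid",np.std(A@q-S[:,2]))
yy,xx=np.mgrid[0:400,0:640]
w=(abs(xx-322)<45)&(abs(yy-190)<50)
T=L[w&(L[...,2]>14)&(L[...,2]<26)]; print(len(T),np.median(T,0),T.min(0),T.max(0), cv2.minEnclosingCircle(T[:,:2].astype(np.float32)))
print("cap",L[194,322], L[185,322],L[165:230:5,322].round(1))
im=c["img"][120:235,230:400]; cv2.imwrite("pics/w1c.png",cv2.resize(im,None,fx=4.7,fy=4.7,interpolation=cv2.INTER_CUBIC))
E
```

```text
board z in KG frame: slope deg [-16.0876236    1.12773472] at knob -22.19783953954174 resid 24.184975838857227
3026 [-1.33864343 -0.73737338 19.84890571] [-30.57561066 -29.19357764  14.03775542] [25.6245454  26.86538416 23.41293766] ((-2.7669928073883057, -1.7641654014587402), 28.66670036315918)
cap [-3.28074201 -1.20558531 19.81859804] [ 3.70216754  3.54965683 21.29462542] [[ 18.1  13.4  20.1]
 [ 14.6  11.   20.9]
 [ 10.7   8.3  19.4]
 [  7.2   6.   20.5]
 [  3.7   3.5  21.3]
 [  0.1   1.1  21.8]
 [ -3.8  -1.6  21. ]
 [ -7.6  -4.1  20.8]
 [-11.6  -6.9  19.7]
 [-15.5  -9.6  19.4]
 [-19.3 -12.1  19.8]
 [-23.1 -14.7  19.9]
 [-48.3 -31.5 -54. ]]
```

View pics/w1c.png

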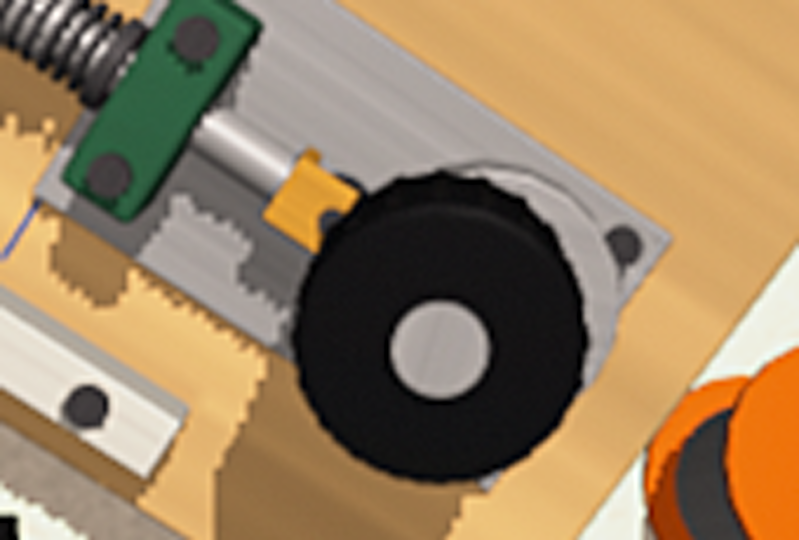

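```bash
python3 - <<'E'
from h import *
c=dict(np.load("w1.npz")); K=KG+B@np.array([-2.8,-1.6,.8])/1000
f=200/np.tan(np.radians(float(c["vertical_fov"]))/2); M=R.from_rotvec(np.ravel(c["rvec"])).as_matrix(); o=-M.T@np.ravel(c["tvec"])
pp=[]
for u,v in [(445,170),(480,163),(520,170),(560,192),(590,222),(612,262),(618,310),(605,355),(587,388)]:
    U,V=u/4.7+230,v/4.7+120
    d=M.T@np.array([(U-c["cx"])/f,(V-c["cy"])/f,1]); t=((K-.032*B[:,2]-o)@B[:,2])/(d@B[:,2]); pp.append((B.T@(o+t*d-K))[:2]*1000)
pp=np.array(pp); print(pp.round(1))
from scipy.optimize import least_squares
s=least_squares(lambda q:np.hypot(*(pp-q[:2]).T)-30,[0,-10]); print(s.x,s.fun.round(2))
s=least_squares(lambda a:np.hypot(*(pp-10*np.array([np.cos(a[0]),np.sin(a[0])])).T)-30,[-1.57]); print(np.degrees(s.x),s.fun.round(2))
E
```

```text
[[ 22.7  13.2]
 [ 28.1   7.9]
 [ 31.7   0. ]
 [ 32.7  -9.8]
 [ 31.  -18.8]
 [ 26.6 -27.9]
 [ 18.7 -35.2]
 [  8.9 -38.7]
 [  0.6 -39.9]]
[ 2.97556508 -9.42946798] [ 0.03  0.55  0.25 -0.3  -0.42 -0.04  0.17 -0.09  0.52]
[-72.52720712] [ 0.09  0.59  0.26 -0.33 -0.48 -0.13  0.06 -0.21  0.42]
```

Call:
apply_moves([
  {"grip":0,"xyz":[0,0,0],"rotation":[0,0,10]},
  {"grip":0,"xyz":[0,0,0],"rotation":[0,0,20]},
  {"grip":0,"xyz":[0,0,0],"rotation":[0,0,30]},
  {"grip":0,"xyz":[0,0,0],"rotation":[0,0,40]},
  {"grip":0,"xyz":[0,0,0],"rotation":[0,0,50]},
])

```text
time: 2.5
ee_pos: [0.549, -0.0639, 0.2606]
eef_rot: [0.874, -0.412, 0.04, -0.255]
ft_force: [-0.4, 0.1, 0.7]
width: 0.0868
```

```bash
cat >> h.py <<'E'
K=KG+B@np.array([-2.8,-1.6,.8])/1000
E
python3 - <<'E'
from h import *
s=r.read_state(); print(s["time"],s["joint_positions"].round(3)); print(rel(K+.08*B[:,2],toolrot(-165)))
E
```

```text
2.5 [ 0.862  0.079 -0.528  1.767 -0.499  1.207 -0.386]
(array([ 0.9,  0.6, 69.5]), array([ 0.  , -0.11, 58.57]))
```

Call:
apply_moves([
  {"grip":0,"xyz":[0,0,14],"rotation":[0,0,10]},
  {"grip":0,"xyz":[0,0,28],"rotation":[0,0,20]},
  {"grip":0,"xyz":[0,0,42],"rotation":[0,0,30]},
  {"grip":0,"xyz":[0.5,0.5,56],"rotation":[0,0,40]},
  {"grip":0,"xyz":[1,0.5,69],"rotation":[0,0,50]},
])

```text
time: 3.12
ee_pos: [0.5685, -0.0383, 0.1999]
eef_rot: [-0.615, 0.746, 0.072, 0.248]
ft_force: [0.5, -0.2, -0.3]
width: 0.087
```

```bash
python3 - <<'E'
from h import *
s=r.read_state(); print(s["time"],s["joint_positions"].round(3)); print(rel(K+.03*B[:,2],toolrot(-165)))
c=viewer.camera("wrist"); np.savez("w2.npz",**c); W=pts(c); L=((W-K)@B)*1000
T=L[(abs(L[...,0])<40)&(abs(L[...,1])<40)&(L[...,2]>12)&(L[...,2]<26)]; print(len(T),np.median(T,0),T.min(0),T.max(0),cv2.minEnclosingCircle(T[:,:2].astype(np.float32)))
p=proj(c,K+.019*B[:,2])[0]; print(p)
im=c["img"].copy(); cv2.drawMarker(im,tuple(int(a) for a in p),(0,0,255),0,15); cv2.imwrite("pics/w2.png",im)
E
```

```text
3.125 [ 0.771  0.143 -0.513  1.833 -0.488  1.057 -1.278]
(array([-1.9,  0.4, 50.9]), array([-0.11, -0.15,  8.1 ]))
4804 [ 1.35352353 -1.63103633 19.00164667] [-28.30978898 -28.59195532  12.00301521] [29.09761031 28.98793902 22.84802543] ((0.53534996509552, 0.1813572347164154), 28.846887588500977)
[321.14059687 205.98408065]
```

View pics/w2.png

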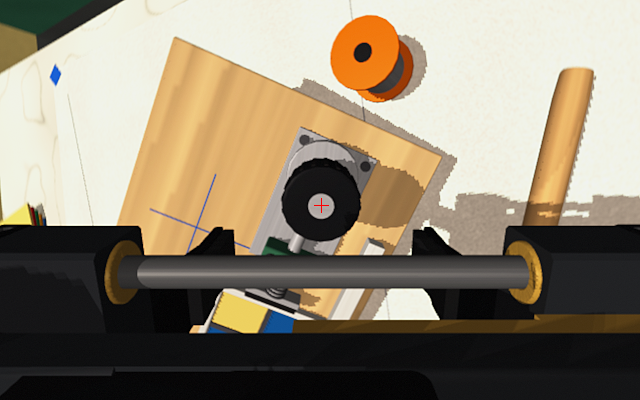

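The marker sits on the knob's cap at (321,206), so the estimate is good to within 1 mm. I'm descending now.

Call:
apply_moves([
  {"grip":0,"xyz":[-2,0.5,20],"rotation":[0,0,8]},
  {"grip":0,"xyz":[-2,0.5,40],"rotation":[0,0,8]},
  {"grip":0,"xyz":[-2,0.5,60],"rotation":[0,0,8]},
  {"grip":0,"xyz":[-2,0.5,76],"rotation":[0,0,8]},
  {"grip":0,"xyz":[-2,0.5,82],"rotation":[0,0,8]},
])

```text
time: 3.8
ee_pos: [0.5906, -0.0019, 0.1276]
eef_rot: [-0.558, 0.789, 0.091, 0.241]
ft_force: [-0.4, -0.4, 1.3]
width: 0.0871
```

```bash
python3 - <<'E'
from h import *
s=r.read_state(); print(s["time"],s["joint_positions"].round(3),s["torque"]); print(rel(K-.007*B[:,2],toolrot(-165)))
E
```

```text
3.8 [ 0.69   0.249 -0.531  1.886 -0.462  0.876 -1.455] [-0.43672722  0.38560617 -0.04863826]
(array([-0.6, -1.3,  4. ]), array([ 0.03, -0.13, -0.4 ]))
```

Call:
apply_moves([
  {"grip":0,"xyz":[-0.5,-1.3,4],"rotation":[0,0,0]},
  {"grip":0,"xyz":[-0.5,-1.3,4],"rotation":[0,0,0]},
])

```text
time: 4.05
ee_pos: [0.5932, -0.0006, 0.1247]
eef_rot: [-0.558, 0.789, 0.091, 0.241]
ft_force: [-0.4, -0.2, 0.8]
width: 0.0868
```

```bash
cat >> h.py <<'E'
def rep(phi=None):
    s=r.read_state(); T=R.from_quat(s["eef_rot"]).as_matrix(); X=B.T@T[:,0]
    ph=np.degrees(np.arctan2(X[1],X[0]))
    print("t",round(s["time"],3),"phi",ph.round(2),"j7",s["joint_positions"][6].round(3),"w",round(s["width"]*1000,1),"tcp-K",(B.T@(s["ee_pos"]-K)*1000).round(2),"F tool",(T.T@s["ft_force"]).round(2),"M tool",(T.T@s["torque"]).round(3),"tilt",np.degrees(np.arccos(min(1,-T[:,2]@B[:,2]))).round(2))
E
python3 - <<'E'
from h import *
rep();print(rel(K-.007*B[:,2],toolrot(-165)))
E
```

```text
t 4.05 phi -165.39 j7 -1.458 w 86.8 tcp-K [-0.09 -0.35 -6.79] F tool [-0.13  0.23 -0.83] M tool [-0.163  0.491  0.001] tilt 0.13
(array([-0.2,  0.3,  0.2]), array([ 0.01, -0.13, -0.39]))
```

Call:
apply_moves([
  {"grip":140,"xyz":[0,0,0],"rotation":[0,0,0]},
  {"grip":140,"xyz":[0,0,0],"rotation":[0,0,0]},
  {"grip":140,"xyz":[0,0,0],"rotation":[0,0,0]},
  {"grip":140,"xyz":[0,0,0],"rotation":[0,0,0]},
], squeeze=35)

```text
time: 4.55
ee_pos: [0.5932, -0.0007, 0.1248]
eef_rot: [-0.558, 0.789, 0.091, 0.241]
ft_force: [-1.2, -2.0, -1.3]
width: 0.0549
```

```bash
python3 -c "
from h import *
rep()"
```

```text
t 4.55 phi -165.39 j7 -1.458 w 54.9 tcp-K [-0.12 -0.42 -6.69] F tool [ 2.57  0.55 -0.01] M tool [-0.207  0.875  0.021] tilt 0.13
```

Call:
apply_moves([
  {"grip":140,"xyz":[0,0,0],"rotation":[0,0,-6]},
  {"grip":140,"xyz":[0,0,0],"rotation":[0,0,-14]},
  {"grip":140,"xyz":[0,0,0],"rotation":[0,0,-22]},
  {"grip":140,"xyz":[0,0,0],"rotation":[0,0,-30]},
])

```text
time: 5.05
ee_pos: [0.5932, -0.0008, 0.1247]
eef_rot: [0.744, -0.616, -0.025, -0.257]
ft_force: [0.5, 0.4, -0.4]
width: 0.0551
```

```bash
python3 -c "
from h import *
rep()
print(rel(K-.007*B[:,2],toolrot(-95)))"
```

```text
t 5.05 phi -135.15 j7 -0.953 w 55.1 tcp-K [-0.29 -0.52 -6.66] F tool [-0.13 -0.34  0.7 ] M tool [-0.404  0.595  0.25 ] tilt 0.14
(array([-0.6,  0.2,  0.3]), array([  0.11,  -0.1 , -40.15]))
```

Call:
apply_moves([
  {"grip":140,"xyz":[0,0,0],"rotation":[0,0,-8]},
  {"grip":140,"xyz":[0,0,0],"rotation":[0,0,-17]},
  {"grip":140,"xyz":[0,0,0],"rotation":[0,0,-26]},
  {"grip":140,"xyz":[0,0,0],"rotation":[0,0,-35]},
  {"grip":140,"xyz":[0,0,0],"rotation":[0,0,-44]},
])

```text
time: 5.68
ee_pos: [0.5934, -0.001, 0.1247]
eef_rot: [0.922, -0.29, 0.074, -0.247]
ft_force: [1.7, 1.0, -2.1]
width: 0.0553
```

```bash
python3 -c "
from h import *
rep()"
```

```text
t 5.675 phi -90.89 j7 -0.22 w 55.3 tcp-K [-0.33 -0.76 -6.65] F tool [ 0.82 -0.5   2.7 ] M tool [-0.527  0.486  0.267] tilt 0.14
```

Call:
apply_moves([
  {"grip":140,"xyz":[0,0,0],"rotation":[0,0,-8]},
  {"grip":140,"xyz":[0,0,0],"rotation":[0,0,-17]},
  {"grip":140,"xyz":[0,0,0],"rotation":[0,0,-26]},
  {"grip":140,"xyz":[0,0,0],"rotation":[0,0,-35]},
])

```text
time: 6.18
ee_pos: [0.5936, -0.001, 0.1248]
eef_rot: [0.966, 0.002, 0.146, -0.213]
ft_force: [1.3, 0.9, -3.0]
width: 0.0553
```

```bash
python3 -c "
from h import *
rep()
print(rel(K-.007*B[:,2],toolrot(-43)))"
```

```text
t 6.175 phi -55.62 j7 0.352 w 55.3 tcp-K [-0.21 -0.95 -6.64] F tool [0.34 0.46 3.36] M tool [-0.566  0.254  0.235] tilt 0.14
(array([-0.7, -0.7,  0.4]), array([ 1.400e-01, -1.000e-02, -1.262e+01]))
```

Call:
apply_moves([
  {"grip":140,"xyz":[0,0,0],"rotation":[0,0,-8]},
  {"grip":140,"xyz":[0,0,0],"rotation":[0,0,-16]},
  {"grip":140,"xyz":[0,0,0],"rotation":[0,0,-23]},
])

```text
time: 6.55
ee_pos: [0.5937, -0.001, 0.1248]
eef_rot: [0.946, 0.197, 0.186, -0.179]
ft_force: [1.3, 0.2, -1.8]
width: 0.0549
```

```bash
python3 -c "
from h import *
rep()"
```

```text
t 6.55 phi -32.42 j7 0.721 w 54.9 tcp-K [-0.14 -1.02 -6.65] F tool [0.46 0.86 2.01] M tool [-0.406  0.047  0.287] tilt 0.14
```

Call:
apply_moves([
  {"grip":140,"xyz":[0,0,0],"rotation":[0,0,-7]},
  {"grip":140,"xyz":[0,0,0],"rotation":[0,0,-14]},
])

```text
time: 6.8
ee_pos: [0.5938, -0.001, 0.1248]
eef_rot: [0.914, 0.312, 0.207, -0.155]
ft_force: [0.7, 0.9, -1.8]
width: 0.0554
```

```bash
python3 -c "
from h import *
rep()"
```

```text
t 6.8 phi -18.22 j7 0.943 w 55.4 tcp-K [-0.07 -1.05 -6.65] F tool [0.13 0.03 2.17] M tool [-0.179 -0.048  0.214] tilt 0.13
```

Call:
apply_moves([
  {"grip":140,"xyz":[0,0,0],"rotation":[0,0,-7]},
  {"grip":140,"xyz":[0,0,0],"rotation":[0,0,-14]},
])

```text
time: 7.05
ee_pos: [0.5938, -0.001, 0.1249]
eef_rot: [0.869, 0.423, 0.224, -0.128]
ft_force: [0.9, 0.9, -1.3]
width: 0.0548
```

```bash
python3 -c "
from h import *
rep()"
```

```text
t 7.05 phi -4.03 j7 1.161 w 54.8 tcp-K [-0.01 -1.06 -6.64] F tool [0.48 0.21 1.74] M tool [-0.104 -0.027  0.181] tilt 0.12
```

Call:
apply_moves([
  {"grip":140,"xyz":[0,0,0],"rotation":[0,0,-7]},
  {"grip":140,"xyz":[0,0,0],"rotation":[0,0,-14]},
])

```text
time: 7.3
ee_pos: [0.5938, -0.0009, 0.1249]
eef_rot: [0.81, 0.527, 0.239, -0.1]
ft_force: [0.3, 0.4, -1.5]
width: 0.0551
```

```bash
python3 -c "
from h import *
rep()"
```

```text
t 7.3 phi 10.17 j7 1.375 w 55.1 tcp-K [ 0.05 -1.04 -6.64] F tool [-0.38 -0.03  1.56] M tool [ 0.042 -0.122  0.073] tilt 0.11
```

Call:
apply_moves([
  {"grip":140,"xyz":[0,0,0],"rotation":[0,0,-7]},
  {"grip":140,"xyz":[0,0,0],"rotation":[0,0,-14]},
])

```text
time: 7.55
ee_pos: [0.5938, -0.0008, 0.1249]
eef_rot: [0.738, 0.623, 0.249, -0.07]
ft_force: [0.9, 1.2, -1.6]
width: 0.0553
```

```bash
python3 -c "
from h import *
rep()"
```

```text
t 7.55 phi 24.38 j7 1.584 w 55.3 tcp-K [ 0.13 -0.99 -6.65] F tool [0.39 0.23 2.14] M tool [ 0.053 -0.015  0.11 ] tilt 0.1
```

Call:
apply_moves([
  {"grip":140,"xyz":[0,0,0],"rotation":[0,0,-7]},
  {"grip":140,"xyz":[0,0,0],"rotation":[0,0,-14]},
])

```text
time: 7.8
ee_pos: [0.5938, -0.0007, 0.125]
eef_rot: [0.656, 0.709, 0.256, -0.038]
ft_force: [1.2, 1.0, -0.9]
width: 0.0552
```

```bash
python3 -c "
from h import *
rep()"
```

```text
t 7.8 phi 38.58 j7 1.789 w 55.2 tcp-K [ 0.2  -0.94 -6.64] F tool [0.37 0.92 1.5 ] M tool [ 0.159 -0.017  0.018] tilt 0.09
```

Call:
apply_moves([
  {"grip":140,"xyz":[0,0,0],"rotation":[0,0,-7]},
  {"grip":140,"xyz":[0,0,0],"rotation":[0,0,-11]},
])

```text
time: 8.05
ee_pos: [0.5938, -0.0007, 0.125]
eef_rot: [0.584, 0.77, 0.259, -0.013]
ft_force: [0.2, 0.8, -0.6]
width: 0.0549
```

```bash
python3 -c "
from h import *
rep()"
```

```text
t 8.05 phi 49.75 j7 1.947 w 54.9 tcp-K [ 0.22 -0.91 -6.64] F tool [0.47 0.07 0.9 ] M tool [0.191 0.025 0.102] tilt 0.08
```

Call:
apply_moves([
  {"grip":140,"xyz":[0,0,0],"rotation":[0,0,5]},
  {"grip":140,"xyz":[0,0,0],"rotation":[0,0,12]},
])

```text
time: 8.3
ee_pos: [0.5938, -0.0007, 0.1249]
eef_rot: [0.662, 0.703, 0.256, -0.041]
ft_force: [1.5, 0.5, -1.9]
width: 0.0549
```

```bash
python3 -c "
from h import *
rep()"
```

```text
t 8.3 phi 37.56 j7 1.775 w 54.9 tcp-K [ 0.18 -0.91 -6.65] F tool [-0.46  0.84  2.32] M tool [ 0.117 -0.252 -0.339] tilt 0.08
```

Call:
apply_moves([
  {"grip":140,"xyz":[0,0,0],"rotation":[0,0,7]},
  {"grip":140,"xyz":[0,0,0],"rotation":[0,0,14]},
])

```text
time: 8.55
ee_pos: [0.5938, -0.0008, 0.1249]
eef_rot: [0.744, 0.616, 0.249, -0.072]
ft_force: [1.4, -0.3, -2.5]
width: 0.0548
```

```bash
python3 -c "
from h import *
rep()"
```

```text
t 8.55 phi 23.35 j7 1.572 w 54.8 tcp-K [ 0.15 -0.98 -6.63] F tool [-1.3   0.91  2.46] M tool [-0.012 -0.372 -0.327] tilt 0.09
```

Call:
apply_moves([
  {"grip":140,"xyz":[0,0,0],"rotation":[0,0,7]},
  {"grip":140,"xyz":[0,0,0],"rotation":[0,0,14]},
])

```text
time: 8.8
ee_pos: [0.5938, -0.0009, 0.1249]
eef_rot: [0.814, 0.519, 0.238, -0.102]
ft_force: [0.7, -0.6, -1.8]
width: 0.0549
```

```bash
python3 -c "
from h import *
rep()"
```

```text
t 8.8 phi 9.13 j7 1.363 w 54.9 tcp-K [ 0.06 -1.02 -6.63] F tool [-1.13  0.68  1.55] M tool [-0.122 -0.39  -0.278] tilt 0.09
```

Call:
apply_moves([
  {"grip":140,"xyz":[0,0,0],"rotation":[0,0,7]},
  {"grip":140,"xyz":[0,0,0],"rotation":[0,0,14]},
])

```text
time: 9.05
ee_pos: [0.5938, -0.0009, 0.1249]
eef_rot: [0.872, 0.414, 0.224, -0.131]
ft_force: [0.5, 0.9, -1.3]
width: 0.0551
```

```bash
python3 -c "
from h import *
rep()"
```

```text
t 9.05 phi -5.09 j7 1.15 w 55.1 tcp-K [ 0.02 -1.04 -6.64] F tool [ 0.15 -0.12  1.65] M tool [-0.219 -0.391 -0.252] tilt 0.1
```

Call:
apply_moves([
  {"grip":140,"xyz":[0,0,0],"rotation":[0,0,7]},
  {"grip":140,"xyz":[0,0,0],"rotation":[0,0,14]},
])

```text
time: 9.3
ee_pos: [0.5938, -0.001, 0.1248]
eef_rot: [0.917, 0.303, 0.206, -0.157]
ft_force: [0.7, 1.1, -1.9]
width: 0.0547
```

```bash
python3 -c "
from h import *
rep()"
```

```text
t 9.3 phi -19.31 j7 0.932 w 54.7 tcp-K [-0.05 -1.04 -6.65] F tool [ 0.2  -0.13  2.29] M tool [-0.345 -0.314 -0.183] tilt 0.1
```

Call:
apply_moves([
  {"grip":140,"xyz":[0,0,0],"rotation":[0,0,7]},
  {"grip":140,"xyz":[0,0,0],"rotation":[0,0,14]},
])

```text
time: 9.55
ee_pos: [0.5937, -0.001, 0.1248]
eef_rot: [0.948, 0.187, 0.185, -0.182]
ft_force: [-0.3, 0.4, 0.1]
width: 0.0555
```

```bash
python3 -c "
from h import *
rep()"
```

```text
t 9.55 phi -33.53 j7 0.71 w 55.5 tcp-K [-0.13 -1.01 -6.67] F tool [-0.1  -0.47  0.02] M tool [-0.46  -0.334 -0.151] tilt 0.1
```

Call:
apply_moves([
  {"grip":140,"xyz":[0,0,0],"rotation":[0,0,-9]},
  {"grip":140,"xyz":[0,0,0],"rotation":[0,0,-18]},
  {"grip":140,"xyz":[0,0,0],"rotation":[0,0,-24]},
  {"grip":140,"xyz":[0,0,0],"rotation":[0,0,-24]},
])

```text
time: 10.05
ee_pos: [0.5938, -0.001, 0.1248]
eef_rot: [0.888, 0.38, 0.218, -0.139]
ft_force: [1.1, 0.8, -1.6]
width: 0.0552
```

```bash
python3 -c "
from h import *
rep()"
```

```text
t 10.05 phi -9.57 j7 1.083 w 55.2 tcp-K [-0.03 -1.05 -6.66] F tool [0.41 0.37 2.01] M tool [-0.18  -0.084 -0.215] tilt 0.11
```

Call:
apply_moves([
  {"grip":0,"xyz":[0,0,0],"rotation":[0,0,0]},
  {"grip":0,"xyz":[0,0,0],"rotation":[0,0,0]},
  {"grip":0,"xyz":[0,0,0],"rotation":[0,0,0]},
  {"grip":0,"xyz":[0,0,0],"rotation":[0,0,0]},
])

```text
time: 10.55
ee_pos: [0.5938, -0.001, 0.1248]
eef_rot: [0.888, 0.38, 0.218, -0.139]
ft_force: [-0.2, 0.3, 0.1]
width: 0.0838
```

```bash
python3 -c "
from h import *
for i in range(8):
    viewer.camera('wrist'); rep()"
```

```text
t 10.6 phi -9.58 j7 1.083 w 85.3 tcp-K [-0.04 -1.07 -6.64] F tool [0.78 0.51 0.54] M tool [-0.153 -0.455 -0.055] tilt 0.11
t 10.65 phi -9.58 j7 1.083 w 85.9 tcp-K [-0.06 -1.07 -6.64] F tool [0.13 0.15 0.23] M tool [-0.108 -0.383  0.009] tilt 0.11
t 10.7 phi -9.58 j7 1.084 w 86.3 tcp-K [-0.05 -1.03 -6.67] F tool [ 0.01 -0.92  0.58] M tool [-0.18  -0.42  -0.044] tilt 0.1
t 10.75 phi -9.58 j7 1.084 w 86.3 tcp-K [-0.05 -1.04 -6.66] F tool [-0.64 -0.69  0.71] M tool [-0.159 -0.493 -0.057] tilt 0.1
t 10.8 phi -9.58 j7 1.084 w 86.6 tcp-K [-0.05 -1.05 -6.66] F tool [ 0.24  0.12 -0.96] M tool [-0.119 -0.5   -0.089] tilt 0.11
t 10.85 phi -9.57 j7 1.084 w 86.8 tcp-K [-0.03 -1.06 -6.65] F tool [ 0.26 -0.32  0.58] M tool [-0.16  -0.391 -0.03 ] tilt 0.11
t 10.9 phi -9.57 j7 1.084 w 87.2 tcp-K [-0.04 -1.06 -6.64] F tool [0.58 0.16 0.63] M tool [-0.1   -0.48  -0.026] tilt 0.11
t 10.95 phi -9.57 j7 1.084 w 86.9 tcp-K [-0.02 -1.03 -6.66] F tool [-0.15  0.81 -0.36] M tool [-0.187 -0.431 -0.057] tilt 0.1
```

Call:
apply_moves([
  {"grip":0,"xyz":[0,0,-15],"rotation":[0,0,0]},
  {"grip":0,"xyz":[0,0,-45],"rotation":[0,0,0]},
  {"grip":0,"xyz":[0,0,-80],"rotation":[0,0,0]},
  {"grip":0,"xyz":[0,0,-120],"rotation":[0,0,0]},
  {"grip":0,"xyz":[0,0,-120],"rotation":[0,0,0]},
])

```text
time: 11.58
ee_pos: [0.5609, -0.053, 0.2315]
eef_rot: [0.888, 0.379, 0.22, -0.137]
ft_force: [0.1, 0.8, -0.5]
width: 0.0873
```

```bash
python3 - <<'E'
from h import *
rep()
c=viewer.camera("wrist"); np.savez("w3.npz",**c); cv2.imwrite("pics/w3.png",c["img"])
p=proj(c,[K+.019*B[:,2],K-.032*B[:,2]]); print(p)
x,y=[int(a) for a in p[0]]; x0=max(0,x-85); y0=max(0,y-60)
im=c["img"][y0:y0+125,x0:x0+170]; print(x0,y0); cv2.imwrite("pics/w3c.png",cv2.resize(im,None,fx=4.7,fy=4.7,interpolation=cv2.INTER_CUBIC))
L=((pts(c)-K)@B)*1000
T=L[(abs(L[...,0])<40)&(abs(L[...,1])<40)&(L[...,2]>12)&(L[...,2]<26)]; print(cv2.minEnclosingCircle(T[:,:2].astype(np.float32)))
E
```

```text
t 11.575 phi -9.6 j7 1.208 w 87.3 tcp-K [-3.000e-02 -2.910e+00  1.165e+02] F tool [ 0.29 -0.47  0.8 ] M tool [-0.233 -0.455 -0.09 ] tilt 0.42
[[321.4271715  189.56118205]
 [321.53169011 176.41170792]]
236 129
((0.12040305882692337, -0.5198800563812256), 28.769681930541992)
```

View pics/w3.png

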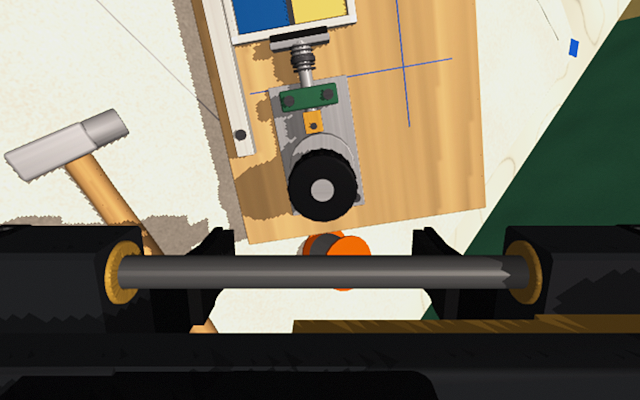

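View pics/w3c.png

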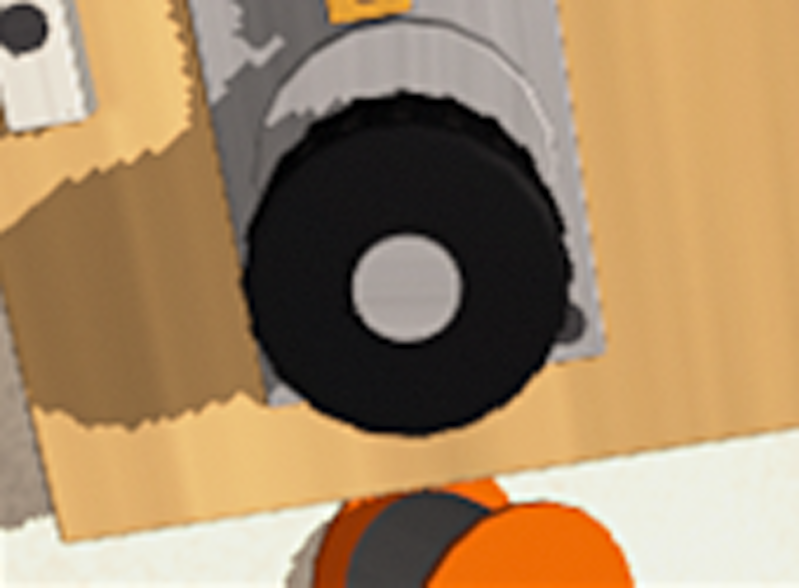

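```bash
python3 - <<'E'
from h import *
from scipy.optimize import least_squares
c=dict(np.load("w3.npz"))
f=200/np.tan(np.radians(float(c["vertical_fov"]))/2); M=R.from_rotvec(np.ravel(c["rvec"])).as_matrix(); o=-M.T@np.ravel(c["tvec"])
def pl(u,v,h):
    U,V=u/4.7+236,v/4.7+129
    d=M.T@np.array([(U-c["cx"])/f,(V-c["cy"])/f,1]); t=((K+h*B[:,2]-o)@B[:,2])/(d@B[:,2]); return (B.T@(o+t*d-K))*1000
pp=np.array([pl(u,v,-.032)[:2] for u,v in [(268,110),(290,75),(320,45),(360,24),(400,17),(440,22),(480,42),(515,72),(540,105),(555,135)]])
print("cap",pl(407,288,.019))
s=least_squares(lambda q:np.hypot(*(pp-q[:2]).T)-30,[0,10]); print(s.x,s.fun.round(2), np.degrees(np.arctan2(s.x[1],s.x[0])))
print("guide screw, roller",pl(350,10,-.03))
E
```

```text
cap [ 0.81481283 -0.72941672 19.        ]
[2.16763555 9.46500052] [-0.52 -0.46  0.06  0.47  0.58  0.38 -0.4  -0.73 -0.37  0.36] 77.1007992483395
guide screw, roller [ -2.78236581  42.80065088 -30.        ]
```

Vision (about +10°), the torque balance with its baseline removed (about +8°) and the first disc fit (about +7°) all put the high point a little further on. I'll regrip and turn about 9° more.

```bash
python3 -c "
from h import *
rep();print(rel(K+B@np.array([0,-.0007,-.007]),toolrot(-9.6)))"
```

```text
t 11.625 phi -9.6 j7 1.207 w 87.0 tcp-K [ -0.27  -1.89 114.84] F tool [-0.53  0.26  0.93] M tool [-0.172 -0.453 -0.067] tilt 0.29
(array([ -0. ,  -1.8, 121.8]), array([ 0.28, -0.04,  0.  ]))
```

Call:
apply_moves([
  {"grip":0,"xyz":[0,-1,40],"rotation":[0.3,0,0]},
  {"grip":0,"xyz":[0,-1.5,80],"rotation":[0.3,0,0]},
  {"grip":0,"xyz":[0,-1.5,108],"rotation":[0.3,0,0]},
  {"grip":0,"xyz":[0,-1.5,121],"rotation":[0.3,0,0]},
  {"grip":0,"xyz":[0,-1.5,121.5],"rotation":[0.3,0,0]},
])

```text
time: 12.25
ee_pos: [0.5934, -0.0001, 0.1244]
eef_rot: [0.888, 0.38, 0.218, -0.141]
ft_force: [0.2, -0.8, -0.1]
width: 0.087
```

```bash
python3 -c "
from h import *
rep()"
```

```text
t 12.25 phi -9.57 j7 1.077 w 87.0 tcp-K [ 0.13 -0.24 -7.26] F tool [-0.38  0.66 -0.21] M tool [-0.211 -0.439 -0.032] tilt 0.13
```

Call:
apply_moves([
  {"grip":140,"xyz":[0,0,0],"rotation":[0,0,0]},
  {"grip":140,"xyz":[0,0,0],"rotation":[0,0,0]},
  {"grip":140,"xyz":[0,0,0],"rotation":[0,0,0]},
  {"grip":140,"xyz":[0,0,0],"rotation":[0,0,0]},
])

```text
time: 12.75
ee_pos: [0.5935, -0.0005, 0.1246]
eef_rot: [0.888, 0.38, 0.218, -0.141]
ft_force: [-1.1, -1.5, 1.9]
width: 0.0551
```

```bash
python3 -c "
from h import *
rep()"
```

```text
t 12.75 phi -9.58 j7 1.077 w 55.1 tcp-K [ 0.05 -0.49 -6.94] F tool [-0.63  0.06 -2.53] M tool [-0.229 -0.466 -0.076] tilt 0.09
```

Call:
apply_moves([
  {"grip":140,"xyz":[0,0,0],"rotation":[0,0,-5]},
  {"grip":140,"xyz":[0,0,0],"rotation":[0,0,-9]},
  {"grip":140,"xyz":[0,0,0],"rotation":[0,0,-9]},
])

```text
time: 13.12
ee_pos: [0.5934, -0.0005, 0.1246]
eef_rot: [0.855, 0.449, 0.228, -0.123]
ft_force: [0.2, 0.2, -0.6]
width: 0.055
```

```bash
python3 -c "
from h import *
rep()"
```

```text
t 13.125 phi -0.6 j7 1.213 w 55.0 tcp-K [-0.01 -0.48 -6.91] F tool [-0.02  0.09  0.65] M tool [-0.106 -0.537 -0.21 ] tilt 0.1
```

Call:
apply_moves([
  {"grip":0,"xyz":[0,0,0],"rotation":[0,0,0]},
  {"grip":0,"xyz":[0,0,0],"rotation":[0,0,0]},
  {"grip":0,"xyz":[0,0,0],"rotation":[0,0,0]},
  {"grip":0,"xyz":[0,0,0],"rotation":[0,0,0]},
  {"grip":0,"xyz":[0,0,0],"rotation":[0,0,0]},
])

```text
time: 13.75
ee_pos: [0.5934, -0.0005, 0.1247]
eef_rot: [0.855, 0.449, 0.228, -0.123]
ft_force: [0.5, -0.3, -0.2]
width: 0.0862
```

Call:
apply_moves([
  {"grip":0,"xyz":[0,0,-15],"rotation":[0,0,0]},
  {"grip":0,"xyz":[0,0,-45],"rotation":[0,0,0]},
  {"grip":0,"xyz":[0,0,-80],"rotation":[0,0,0]},
  {"grip":0,"xyz":[0,0,-120],"rotation":[0,0,0]},
  {"grip":0,"xyz":[0,0,-120],"rotation":[0,0,0]},
])

```text
time: 14.38
ee_pos: [0.5608, -0.0528, 0.2312]
eef_rot: [0.856, 0.448, 0.229, -0.121]
ft_force: [-0.1, 0.4, 0.3]
width: 0.0873
```

```bash
python3 - <<'E'
from h import *
viewer.camera("wrist");viewer.camera("wrist")
rep()
c=viewer.camera("wrist"); np.savez("w4.npz",**c); cv2.imwrite("pics/w4.png",c["img"])
p=proj(c,[K+.019*B[:,2]]); 
x,y=[int(a) for a in p[0]]; x0=max(0,x-85); y0=max(0,y-60)
im=c["img"][y0:y0+125,x0:x0+170]; print(x0,y0); cv2.imwrite("pics/w4c.png",cv2.resize(im,None,fx=4.7,fy=4.7,interpolation=cv2.INTER_CUBIC))
c=viewer.camera("top"); cv2.imwrite("pics/t4.png",c["img"])
E
```

```text
t 14.475 phi -0.62 j7 1.34 w 87.2 tcp-K [ -0.34  -0.83 113.44] F tool [-0.41  0.3   1.12] M tool [-0.032 -0.542 -0.051] tilt 0.03
237 133
```

View pics/w4c.png

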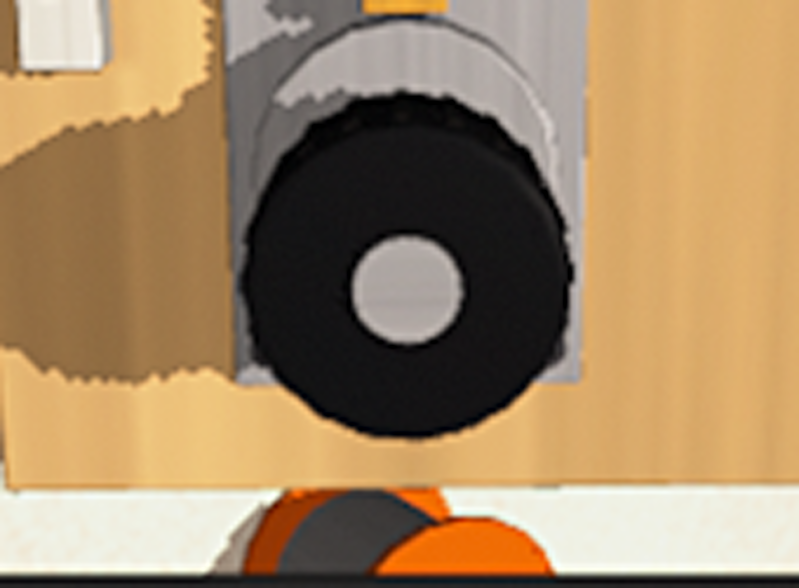

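View pics/t4.png

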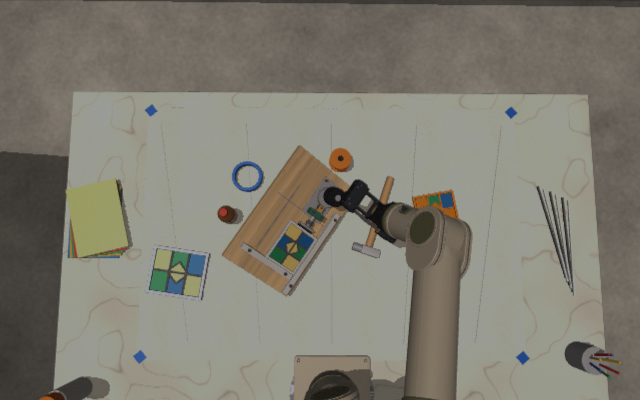

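View pics/w4.png

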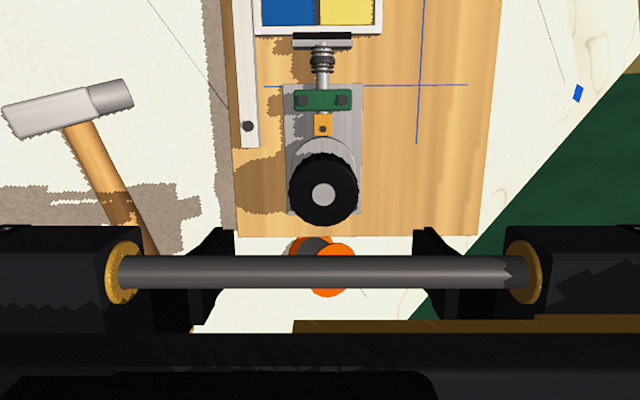

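The disc is now symmetric about the knob: its edges at x≈252 and 558 in the crop, with the knob centre at 407. I'll back off further and check the pad and panel.

Call:
apply_moves([
  {"grip":0,"xyz":[0,0,-40],"rotation":[0,0,0]},
  {"grip":0,"xyz":[0,-40,-80],"rotation":[0,0,0]},
  {"grip":0,"xyz":[0,-90,-110],"rotation":[0,0,0]},
  {"grip":0,"xyz":[0,-130,-120],"rotation":[0,0,0]},
  {"grip":0,"xyz":[0,-130,-120],"rotation":[0,0,0]},
])

```text
time: 15.2
ee_pos: [0.4179, -0.0252, 0.333]
eef_rot: [0.856, 0.449, 0.226, -0.12]
ft_force: [0.7, -0.6, 0.1]
width: 0.0867
```

```bash
python3 - <<'E'
from h import *
viewer.camera("wrist")
rep()
c=viewer.camera("wrist"); np.savez("w5.npz",**c); cv2.imwrite("pics/w5.png",c["img"])
c=viewer.camera("top"); np.savez("t5.npz",**c)
a=dict(np.load("top0.npz"))["img"][140:305,210:310]; b=c["img"][140:305,210:310]
z=lambda i:cv2.resize(i,None,fx=3.6,fy=3.6,interpolation=cv2.INTER_CUBIC)
cv2.imwrite("pics/t5.png",np.hstack([z(a),z(b)]))
print(proj(dict(np.load("w5.npz")),[K+B@np.array([0,.194,-.046])]))
E
```

```text
t 15.25 phi -0.56 j7 1.749 w 87.3 tcp-K [  1.06 130.44 232.53] F tool [0.76 1.1  0.61] M tool [-0.126 -0.462 -0.04 ] tilt 0.21
[[321.72804652 108.72715872]]
```

View pics/w5.png

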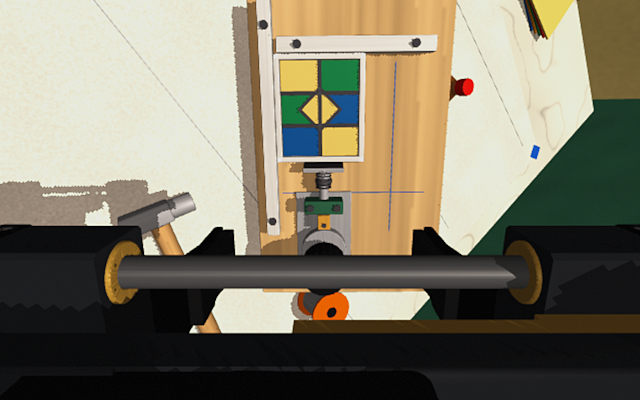

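View pics/t5.png

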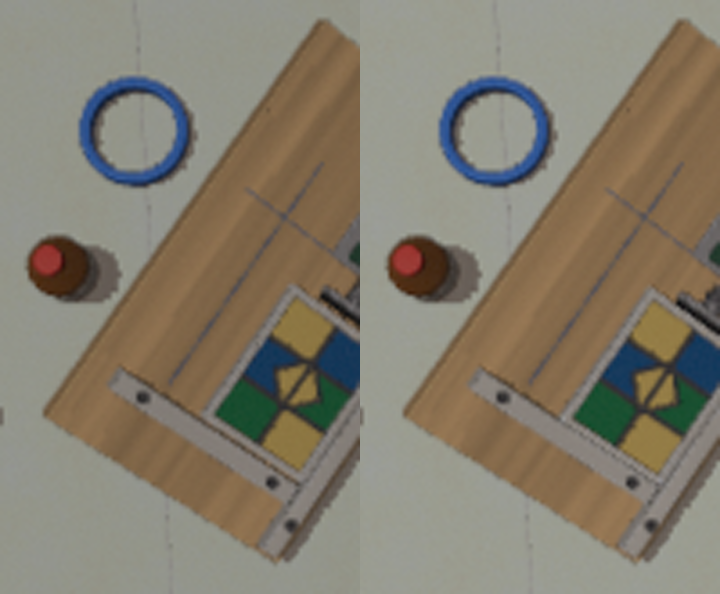

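```bash
python3 - <<'E'
from h import *
c=dict(np.load("w5.npz")); im=c["img"][20:220,240:400]; cv2.imwrite("pics/w5c.png",cv2.resize(im,None,fx=3,fy=3,interpolation=cv2.INTER_CUBIC))
E
```

```text
(no output)
```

View pics/w5c.png

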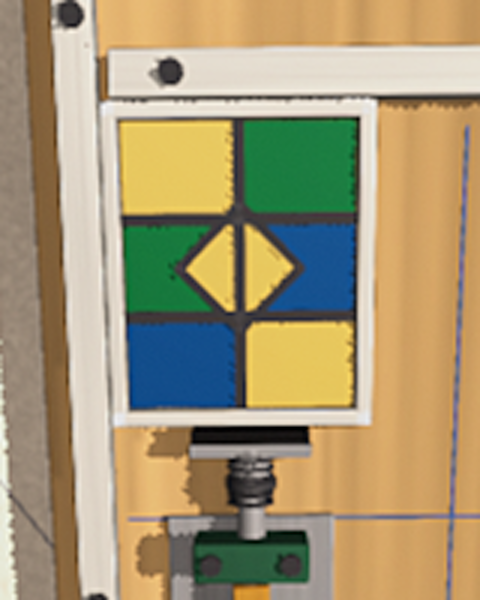

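```bash
python3 -c "
from h import *
a=dict(np.load('top0.npz'))['img'];b=dict(np.load('t5.npz'))['img']
for n,s in dict(spool=np.s_[145:175,325:355],tape=np.s_[155:198,228:268],bottle=np.s_[200:228,212:242]).items(): print(n,cv2.absdiff(a[s],b[s]).mean())
rep(); print(r.close_job())"
```

```text
spool 5.377037037037037
tape 6.176744186046512
bottle 5.404365079365079
t 15.35 phi -0.6 j7 1.748 w 87.3 tcp-K [  0.96 129.6  232.14] F tool [-0.34 -0.04 -0.13] M tool [-0.049 -0.449 -0.017] tilt 0.22
the job is handed in; nothing more can be done
None
```

The panel is clamped with the cam at its high point to within a few degrees, and I let go and handed the job in at about 15.4 s.

I gripped the knob square to the board and turned it about 162° to the predicted high point. I then carried on about 50° past it and came back, comparing the torque both ways. After letting go I looked at the cam, regripped and turned it 9° further.

- **High point:** the first torque reading disagreed with the camera by about 13°. That was a sensor bias of about −0.04 N m. With it removed, torque and both camera fits put the high point within about 5° of where I left the knob. In the last close picture the cam disc is symmetric about the knob, facing the follower. I could not measure the pad force directly.
- **Panel:** the last pictures show it flat on the bottom ledge, tight against the side fence, with the pad bearing on it and the spring squeezed.
- **Bystanders:** the spool, tape and bottle sit where they were in the before and after top views. I checked the hammer only by eye, and it was in its original place. The gripper was well clear, open and carrying no load at the end.

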